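Seat the notched gauge case on the keyed assembly nest

TASK

Two open steel gauge cases stand on the bench. Take the one with the wide cut-out in its rim by its brass block, turn it so that the cut-out goes over the orange key of the blue nest, and set it down (do not drop it) flat on the nest's floor, then let go. Leave the other case, with the narrow slit, where it is.

Things in the scene. Friction and masses are not known exactly. Their poses are not given: they have to be found in the camera images.
- case_grip (a point): Grip point of the case to seat: loose round open steel pan, 96 mm wide, floor 5 mm thick, rim 10 mm over the underside, 0.35 kg, with a brass block in its middle (36 mm along x, 24 mm along y, top 60 mm over the underside). Point on the axis, 40 mm over the underside; z up, +x towards the cut-out. Grip the block's 24 mm, along y; keep open fingers above the rim.
- case_notch (a point): Middle of the same case's wide cut-out, 36 mm from the case's axis along its +x, 5 mm above the underside; axes as case_grip. The cut-out goes through floor and rim, is 40 mm wide and reaches 24 mm in from the edge. At the start it points roughly away from the robot, within about 65 degrees.
- spare_grip (a point): The same point of the other case, which must stay where it is: same size and look, but its slit (towards its +x) is only 8 mm wide and 12 mm deep, too narrow for the key.
- nest_floor (a point): Centre of the nest's floor, 8 mm above the bench; z up, +x towards the key. Fixed blue plate 140 x 140 mm with an aluminium ring wall (inner radius 58 mm, 6 mm thick, 10 mm over the floor) and an orange key, 12 mm wide, from the ring inwards to 36 mm from the centre, 20 mm over the floor. A centred case with its +x along this +x has 10 mm of play all round.
There are look-alikes about, which are no part of the job. Leave any green look-alike of the part that bears case_grip alone.

How it is judged:
By the outcome, as a careful person would: the job done as asked, in the order asked, and still so for the second after the job is handed in, with the robot touching nothing.
It also fails if it takes over 35 s, if anything falls off the work surface, if the arm or the gripper's body presses on something with over 40 N, if the wrist force passes 120 N, or if a joint passes its speed limit or range.

ROBOT

A 6-joint arm with a two-finger parallel gripper is mounted at the origin on the work surface. World frame = base frame: x ahead of the robot, y to its left, z up, the work surface at z = 0. Lengths are in m, angles in rad, forces in N, time in s.
With the tool pointing down it reaches from about 0.35 to 0.975 m from the base axis. Payload 4.9 kg.
Tool frame: the origin (TCP) lies at the very end of the fingers, on their centre line; the grasp point (between the pads) lies 19 mm behind it; z points along the fingers, y is the line along which they close (so a half turn about z gives the same grasp; the last joint's range is limited). The gripper opens to 85 mm and grips with 20 to 120 N. Pads are 22 mm wide; open, the fingers measure 114 mm over their backs; the gripper's body (76 mm by 85 mm) begins 54 mm behind the grasp point. The pads swing forward as they close: fully open they stand 13 mm farther back than shut.
Start: joints at [1.171, 0.053, 1.613, -0, 1.476, -0.119], TCP at [0.173, 0.601, 0.231] pointing down, gripper open.
Joint ranges: [-3.01, 3.01], [-1.01, 2.22], [0.06, 2.58], [-1.02, 4.17], [0.09, 2.62], [-3.14, 3.14]. Speed limits (rad/s): [2.57, 2.57, 3.14, 3.14, 3.14, 3.14].

INTERFACE

Orientations are given as a unit quaternion [w, x, y, z].
In Python, from plant import state, optics, ticket, nets gives the robot as it stands. The module is installed in compiled form; this text tells all that it offers.
- The arm moves only by the shell command python3 -m inch 'ROWS' [OPENING]. ROWS is JSON, a list of rows, each an object of numbers: "dx", "dy", "dz": the shift along the tool's x, y, z as a fraction of full scale; "rx", "ry", "rz": the turn, a rotation vector about the tool's x, y, z as a fraction of full scale. In form: [{"dx": .., "dy": .., "dz": .., "rx": .., "ry": .., "rz": ..}, ...]. A call has 1 to 5 rows; each row is the pose to reach, as a shift and turn from the pose commanded when the call began, along the tool's axes at that moment; what a row does not reach only later rows make up. Full scale, the value 1, is 0.8 m for a shift and 1.5 rad for a turn. A row lasts 1/10 s, in which the tool goes at most 50 mm and 8.59 degrees, less where a joint would pass 70% of its speed; a pose out of reach is approached as far as the arm can. A call with a number of a shift or a turn outside -1 to 1 is refused whole. A call with a gripper value outside its range is refused whole. OPENING is the opening, from -1 (shut) to 1 (fully open), set as the call begins (- or left out, the last holds). The fingers move at their own pace and stop on an object; the grip force is fixed at half the most. Time passes only in rows, so rows that repeat a pose let the fingers close. It gives the time, the measured TCP pose, the force, the opening and the grip force at its end, in the units of the state.
- state(): the state, without advancing time (a new reading comes with each control period).
- optics.grab_frame(name): name is "scene" or "side" or "wrist"; returns the picture (400x640x3 uint8, red, green, blue); there is no depth.
- optics.camera_info(name): a dict with "fx", "fy", "cx", "cy" (pixels), "R" (3x3) and "t" (3): a world point X has camera coordinates R X + t. Camera axes: x right, y down, z forward; pixel columns grow to the right and rows downward; lengths in m; the calibration is good to about 2 mm. A picture is of the moment at which its call begins: read the wrist's pose just before it. camera_info takes no time and is no camera call; for the wrist camera it gives the pose at the moment of the call.
- ticket.job_done(): hands the job in; it is judged then, once.
Trained networks look in the newest picture that a camera, given by its name, has taken for a name from the list of things; names that differ only in an ending like _2 or _b are one class to them, and where a whole thing is asked for, a point or a joint stands for the part that bears it (a point fixed in the world has none). Each returns a list of dicts, best first, with "confidence" (0 to 1); they miss things now and then, are a little off and sometimes report something else, mostly with a low value. They report only what shows in the picture. A call takes as long as a camera call. They do not tell look-alikes from the thing itself.
- nets.boxes_of(camera, name): "bbox" ([centre column, centre row, width, height] in pixels, round what is visible of it).
- nets.outline_of(camera, name): "pixels" (400x640 bool, what is visible of it) and "bbox" ([centre column, centre row, width, height] in pixels, round what is visible of it).
The state is a dict: "time": time; "joint_pos": joint angles; "joint_vel": joint speeds; "joint_efforts": joint torques, N m; "tool_pos": TCP position; "tool_rot": TCP orientation; "contact_force": force on the tool from outside, world axes, zero at the start; "ft_torque": the same for the moment, N m; "gripper_width": opening from 0.0 (shut) to 1.0 (fully open); "grasp_force": force on a finger pad.
Only numpy, scipy, OpenCV 4.12 (cv2) and the standard library are available. Lean on these libraries where they do the work, as an engineer would, in place of code of your own. Each camera call takes 0.05 s, during which the arm holds its last target. There are 200 camera calls.

## Working session

There is one attempt and no reset: what is moved stays moved. The work goes in short steps, Python scripts to look and compute and a shell command to move; the robot and the scene stay as the last step left them, time stands still between calls to the robot, and variables do not carry over. Pictures are saved under pics/ and viewed, at most 10 in all, crops included, and the job is handed in when it is done.

```bash
mkdir -p pics
cat > h.py <<'E'
import numpy as np, cv2
from plant import state, optics, ticket, nets
def ray(cam,u,v,z,info=None):
    i=info or optics.camera_info(cam); R=np.array(i["R"]);t=np.array(i["t"])
    c=-R.T@t; d=R.T@np.array([(u-i["cx"])/i["fx"],(v-i["cy"])/i["fy"],1.])
    return c+d*(z-c[2])/d[2]
def proj(cam,X):
    i=optics.camera_info(cam); p=np.array(i["R"])@np.array(X)+np.array(i["t"])
    return i["fx"]*p[0]/p[2]+i["cx"], i["fy"]*p[1]/p[2]+i["cy"]
E
python3 - <<'E'
from h import *
for c in ["scene","side"]:
    im=optics.grab_frame(c); cv2.imwrite(f"pics/{c}0.png",im[:,:,::-1])
    i=optics.camera_info(c); print(c,-np.array(i["R"]).T@np.array(i["t"]),i["fx"])
    for n in ["case_grip","case_notch","spare_grip","nest_floor"]:
        for d in nets.boxes_of(c,n)[:5]: print(n,np.round(d["bbox"]),round(d["confidence"],2))
print(state()["time"])
E
```

```text
scene [ 1.24999816 -0.19448915  0.82423532] 478.121332355239
case_grip [404. 192.  35.  38.] 0.87
case_grip [366. 167.  34.  32.] 0.74
case_grip [424. 227.  42.  42.] 0.73
case_grip [450. 178.  37.  34.] 0.66
case_grip [296. 217.  66.  51.] 0.63
case_notch [368. 165.  33.  38.] 0.94
case_notch [404. 190.  42.  37.] 0.85
case_notch [447. 177.  38.  40.] 0.8
case_notch [426. 229.  42.  44.] 0.71
spare_grip [199. 266.  44.  43.] 0.72
nest_floor [296. 217.  64.  50.] 0.77
side [ 0.32238605 -0.76968858  0.69119443] 395.66434703059156
case_grip [288. 146.  26.  26.] 0.9
case_grip [296. 165.  25.  26.] 0.81
case_grip [260. 178.  24.  24.] 0.56
case_notch [260. 177.  33.  28.] 0.84
case_notch [297. 165.  29.  30.] 0.77
case_notch [289. 145.  30.  24.] 0.75
case_notch [335. 161.  31.  27.] 0.59
spare_grip [361. 290.  42.  39.] 0.79
nest_floor [306. 220.  56.  37.] 0.89
0.5
```

View pics/scene0.png

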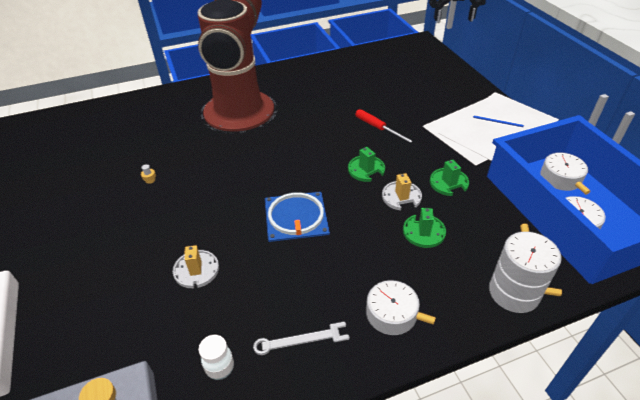

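View pics/side0.png

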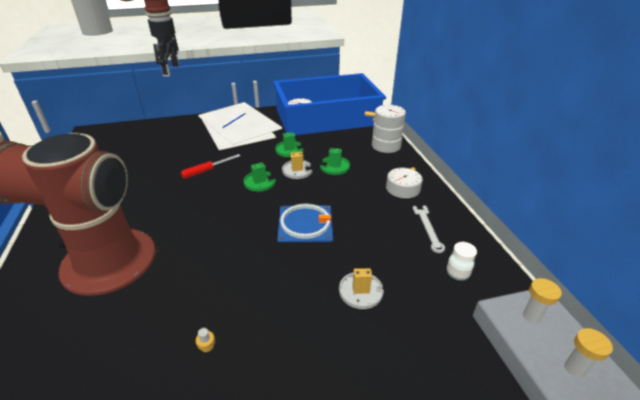

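The scene view shows two brass-block steel cases: (403,192), with a wide cut-out, and (195,268), with a narrow slit. Green look-alikes are at (367,164), (450,178) and (425,228). The nest is at (296,217) with its key at (298,227). The side view agrees: target (297,165), spare (361,290), greens (260,178), (288,146), (335,161). I choose the steel one at (403,192) and will check it in a crop.

Run:
```python
from h import *
im=cv2.imread("pics/scene0.png"); im2=cv2.imread("pics/side0.png")
a=cv2.resize(im[145:255,335:480],None,fx=5,fy=5,interpolation=cv2.INTER_CUBIC)
cv2.imwrite("pics/crop1.png",a)
def rob(cam,img,box,green=False):
    x0,y0,x1,y1=box; hsv=cv2.cvtColor(img,cv2.COLOR_BGR2HSV).astype(int)
    h,s,v=hsv[...,0],hsv[...,1],hsv[...,2]
    m=((s>120)&(h>40)&(h<85)&(v>60)) if green else ((s<60)&(v>100))
    k=np.zeros(m.shape,bool);k[y0:y1,x0:x1]=1; ys,xs=np.nonzero(m&k)
    info=optics.camera_info(cam)
    P=np.array([ray(cam,u,v,.01,info)[:2] for u,v in zip(xs,ys)],np.float32)
    return P
for n,cam,img,b in [("tgt",'scene',im,(380,176,424,211)),("spare",'scene',im,(170,245,222,290)),("tgt",'side',im2,(278,150,316,180)),("spare",'side',im2,(335,268,388,310))]:
    P=rob(cam,img,b); print(n,cam,len(P),cv2.minEnclosingCircle(P))
for n,cam,u,v in [("g1","scene",366,173),("g2","scene",449,183),("g3","scene",424,233),("g1","side",260,182),("g2","side",289,149),("g3","side",335,165)]:
    print(n,cam,ray(cam,u,v,.005)[:2].round(3))
for cam,c,k in [("scene",(296,215),(297.5,222)),("side",(305,221),(324,218))]:
    a=ray(cam,*c,.018)[:2];b=ray(cam,*k,.028)[:2]; print("nest",cam,a,b,np.degrees(np.arctan2(*(b-a)[::-1])))
print(state()["tool_rot"],state()["tool_pos"])
```

```text
tgt scene 591 ((0.5268251895904541, 0.27848419547080994), 0.052457280457019806)
spare scene 1017 ((0.5560451149940491, -0.22992537915706635), 0.057162053883075714)
tgt side 317 ((0.5206242799758911, 0.2715522348880768), 0.055814169347286224)
spare side 938 ((0.5576300024986267, -0.23781037330627441), 0.05283037945628166)
g1 scene [0.416 0.235]
g2 scene [0.53  0.412]
g3 scene [0.654 0.27 ]
g1 side [0.399 0.232]
g2 side [0.523 0.406]
g3 side [0.647 0.269]
nest scene [0.50231659 0.0146765 ] [0.53374548 0.00807514] -11.862036467797815
nest side [0.48803186 0.00493415] [ 0.53631885 -0.00681046] -13.670329350864389
[-1.47282538e-06  1.39930487e-01  9.90161330e-01 -1.33318286e-05] [0.17319625 0.60049422 0.2312689 ]
```

View pics/crop1.png

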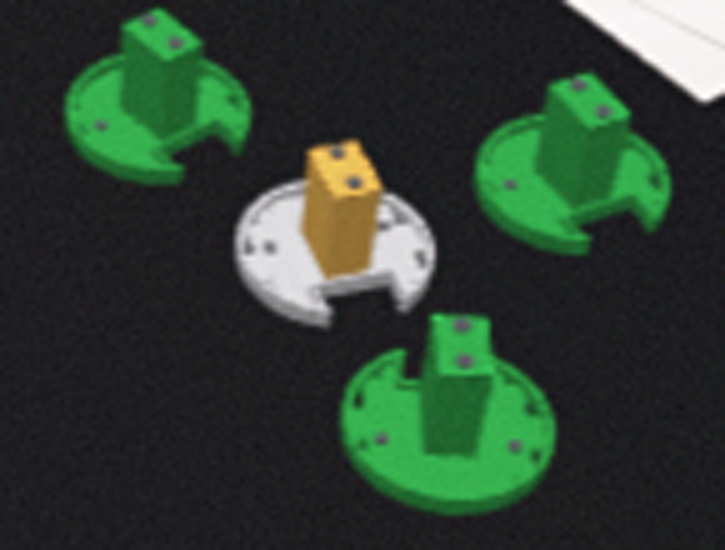

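The crop confirms it: the only steel case in the cluster, crop (340,230), has a wide cut-out at crop (360,295). That opening faces away from the robot. I go over it for a wrist view.

```bash
python3 -m inch '[{"dx":-0.25,"dy":-0.125},{"dx":-0.25,"dy":-0.125},{"dx":-0.25,"dy":-0.125},{"dx":-0.25,"dy":-0.125},{"dx":-0.25,"dy":-0.125}]' 1
python3 - <<'E'
from h import *
s=state(); i=optics.camera_info("wrist"); c=-np.array(i["R"]).T@np.array(i["t"])
print(s["tool_pos"],s["tool_rot"],s["time"],c,np.array(i["R"])[2],i["fx"])
a=np.array([.523,.275]);b=ray("scene",407,205,.005)[:2];print(b,np.degrees(np.arctan2(*(b-a)[::-1])))
E
```

```text
[0.17319625 0.60049422 0.2312689 ] [-1.47282538e-06  1.39930487e-01  9.90161330e-01 -1.33318286e-05] 0.5 [0.09920106 0.62257637 0.37289813] [ 0.29076296 -0.08396078 -0.95310413] 298.93679011101955
[0.55974147 0.27717785] 3.3922381914032553validation failed for argument at $[0]...
```

```bash
python3 -m inch '[{"dx":-0.25,"dy":-0.125,"dz":0,"rx":0,"ry":0,"rz":0},{"dx":-0.25,"dy":-0.125,"dz":0,"rx":0,"ry":0,"rz":0},{"dx":-0.25,"dy":-0.125,"dz":0,"rx":0,"ry":0,"rz":0},{"dx":-0.25,"dy":-0.125,"dz":0,"rx":0,"ry":0,"rz":0},{"dx":-0.25,"dy":-0.125,"dz":0,"rx":0,"ry":0,"rz":0}]' 1
```

```text
time: 1.0
tool_pos: [0.34, 0.4466, 0.2315]
tool_rot: [0.001, 0.141, 0.99, -0.0]
contact_force: [0.7, 0.4, -0.3]
gripper_width: 1.002
grasp_force: 0.0
```

```bash
python3 -m inch '[{"dx":-0.28,"dy":-0.14,"dz":0,"rx":0,"ry":0,"rz":0},{"dx":-0.28,"dy":-0.14,"dz":0,"rx":0,"ry":0,"rz":0},{"dx":-0.28,"dy":-0.14,"dz":0,"rx":0,"ry":0,"rz":0},{"dx":-0.28,"dy":-0.14,"dz":0,"rx":0,"ry":0,"rz":0},{"dx":-0.28,"dy":-0.14,"dz":0,"rx":0,"ry":0,"rz":0}]' 1
python3 -m inch '[{"dx":0,"dy":0,"dz":0,"rx":0,"ry":0,"rz":0},{"dx":0,"dy":0,"dz":0,"rx":0,"ry":0,"rz":0}]' 1
python3 - <<'E'
from h import *
im=optics.grab_frame("wrist"); cv2.imwrite("pics/w1.png",im[:,:,::-1])
i=optics.camera_info("wrist"); import json; json.dump({k:np.array(v).tolist() for k,v in i.items()},open("w1.json","w"))
s=state();print(s["tool_pos"],s["tool_rot"],s["time"])
E
```

```text
time: 1.5
tool_pos: [0.5228, 0.278, 0.2316]
tool_rot: [0.0, 0.14, 0.99, 0.0]
contact_force: [-0.4, 1.7, -0.4]
gripper_width: 0.998
grasp_force: 0.0
time: 1.7
tool_pos: [0.522, 0.2788, 0.2312]
tool_rot: [-0.0, 0.141, 0.99, 0.0]
contact_force: [-0.3, 0.1, -0.5]
gripper_width: 1.0
grasp_force: 0.0
[0.52128227 0.27970083 0.2311839 ] [-3.20258077e-04  1.40183810e-01  9.90125438e-01  1.15985541e-04] 1.75
```

View pics/w1.png

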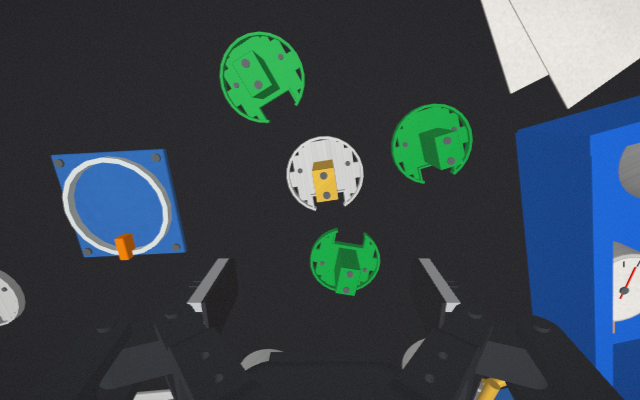

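The wrist view shows the steel case at (325,173) with its cut-out at about (330,207), the nest ring at (117,206) with its key at (124,246), and greens around.

```bash
cat > m.py <<'E'
from h import *
import json
from scipy.optimize import least_squares
info=json.load(open("w1.json")); im=cv2.imread("pics/w1.png")
hsv=cv2.cvtColor(im,cv2.COLOR_BGR2HSV).astype(int);h,s,v=hsv[...,0],hsv[...,1],hsv[...,2]
def P(m,box,z):
    k=np.zeros(m.shape,bool);x0,y0,x1,y1=box;k[y0:y1,x0:x1]=1
    k=cv2.morphologyEx((m&k).astype(np.uint8),cv2.MORPH_CLOSE,np.ones((5,5)))
    ct=max(cv2.findContours(k,cv2.RETR_EXTERNAL,cv2.CHAIN_APPROX_NONE)[0],key=cv2.contourArea)
    return ct[:,0,:],np.array([ray("wrist",a,b,z,info)[:2] for a,b in ct[:,0,:]])
def circ(q,r):
    f=lambda p:np.hypot(*(q-p[:2]).T)-p[2]
    o=least_squares(f,[*q.mean(0),r],loss="soft_l1",f_scale=.001);return o.x,f(o.x)
brass=(h>12)&(h<32)&(s>100)&(v>80)
px,q=P(((s<60)&(v>90))|brass,(275,125,375,225),.01)
o,r=circ(q,.048);print("case",o)
g=r<-.006
a=np.degrees(np.arctan2(*(q-o[:2])[g].T[::-1]));print("notch pts ang",np.sort(a).round(0)[::3])
# notch model fit: distance of inner edge pts; corners = rim points adjoining the gap
ar=np.sort(np.degrees(np.arctan2(*(q-o[:2])[abs(r)<.002].T[::-1])))
d=np.diff(np.r_[ar,ar[0]+360]);k=d.argsort()[-3:];print("gaps",[(ar[j],ar[j]+d[j]) for j in k])
top=brass&(v>180)
ct,qt=P(top,(300,160,350,210),.06);rc=cv2.minAreaRect(qt.astype(np.float32)*1000);print("blocktop",rc)
print("bright brass bbox px",ct.min(0),ct.max(0))
blue=(h>100)&(h<125)&(s>120)&(v>80)
ring=(s<60)&(v>120)
ct,qn=P(ring|blue,(55,155,180,252),.018)
k=np.zeros(ring.shape,bool);k[145:265,50:190]=1
ys,xs=np.nonzero(ring&k);qr=np.array([ray("wrist",a,b,.018,info)[:2] for a,b in zip(xs,ys)]);print("ring",circ(qr,.061)[0],cv2.minEnclosingCircle(qr.astype(np.float32)))
pl=((blue|ring|((h>3)&(h<20)&(s>180)))&k).astype(np.uint8);c=max(cv2.findContours(pl,0,2)[0],key=cv2.contourArea)
qp=np.array([ray("wrist",a,b,.008,info)[:2] for a,b in c[:,0]]);print("plate",cv2.minAreaRect(qp.astype(np.float32)*1000))
E
python3 m.py
```

```text
case [0.52188441 0.28151317 0.04680276]
notch pts ang [-32. -29. -23. -17. -10.  -4.   3.   9.  15.  20.  23.  26.  27.]
gaps [(np.float64(-62.29867563244575), np.float64(-60.12917257732794)), (np.float64(16.339889947050438), np.float64(18.88479442333156)), (np.float64(-29.18710691663033), np.float64(15.856621712075484))]
blocktop ((522.751708984375, 281.6649475097656), (23.307111740112305, 35.23926544189453), 82.5364761352539)
bright brass bbox px [312 168] [337 201]
ring [0.4894641  0.02209491 0.06081811] ((0.48810502886772156, 0.021171430125832558), 0.06780357658863068)
plate ((492.12713623046875, 17.505104064941406), (147.21144104003906, 145.40521240234375), 77.03998565673828)
```

Run:
```python
import cv2
im=cv2.imread("pics/w1.png")
a=cv2.resize(im[130:220,280:370],(390,390),interpolation=cv2.INTER_CUBIC)
b=cv2.resize(im[142:268,45:195],(390,328),interpolation=cv2.INTER_CUBIC)
b=cv2.copyMakeBorder(b,0,62,0,0,cv2.BORDER_CONSTANT)
cv2.imwrite("pics/crop2.png",cv2.hconcat([a,b]))
```

```text
(no output)
```

View pics/crop2.png

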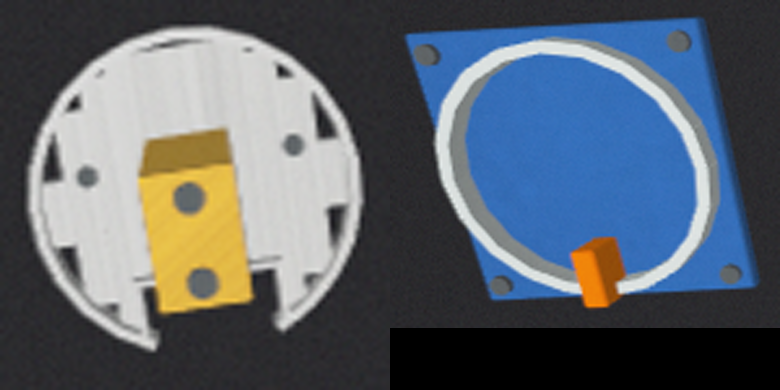

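Measured: case centre (0.522, 0.2815), radius about 0.048, cut-out direction −7°, and block 23×35 mm at the same centre, all consistent with the given sizes. Turn and descend.

```bash
python3 -m inch '[{"dx":0,"dy":0.002,"dz":0.05,"rx":0,"ry":0,"rz":-0.05},{"dx":0,"dy":0.002,"dz":0.11,"rx":0,"ry":0,"rz":-0.1},{"dx":0,"dy":0.002,"dz":0.15,"rx":0,"ry":0,"rz":-0.1},{"dx":0,"dy":0.002,"dz":0.17,"rx":0,"ry":0,"rz":-0.1},{"dx":0,"dy":0.002,"dz":0.17,"rx":0,"ry":0,"rz":-0.1}]' 1
python3 - <<'E'
from h import *
s=state();print(s["tool_pos"],s["time"]);q=s["tool_rot"];print(np.degrees(2*np.arctan2(q[2],q[1])))
def corners(cam,f):
    im=cv2.imread(f);hsv=cv2.cvtColor(im,cv2.COLOR_BGR2HSV).astype(int);h,s,v=hsv[...,0],hsv[...,1],hsv[...,2]
    m=(h>98)&(h<125)&(s>130)&(v>60); k=np.zeros(m.shape,bool)
    x0,y0,x1,y1={"scene":(255,185,340,248),"side":(268,200,342,247)}[cam];k[y0:y1,x0:x1]=1
    c=max(cv2.findContours(cv2.morphologyEx((m&k).astype(np.uint8),cv2.MORPH_CLOSE,np.ones((9,9))),0,2)[0],key=cv2.contourArea)
    q=np.array([ray(cam,a,b,.008)[:2] for a,b in c[:,0]]);print(cam,cv2.minAreaRect(q.astype(np.float32)*1000))
corners("scene","pics/scene0.png");corners("side","pics/side0.png")
E
```

```text
time: 2.25
tool_pos: [0.5194, 0.2815, 0.0926]
tool_rot: [-0.002, 0.064, 0.998, -0.001]
contact_force: [0.2, -0.2, -0.1]
gripper_width: 0.999
grasp_force: 0.0
[0.51937382 0.2815434  0.09263436] 2.25
172.60958507062168
scene ((492.1990966796875, 16.332664489746094), (142.51358032226562, 146.97132873535156), 76.72451782226562)
side ((488.8068542480469, 11.283432006835938), (150.73709106445312, 143.39794921875), 76.89774322509766)
```

```bash
python3 -m inch '[{"dx":0,"dy":0,"dz":0.04,"rx":0,"ry":0,"rz":0},{"dx":0,"dy":0,"dz":0.07,"rx":0,"ry":0,"rz":0},{"dx":0,"dy":0,"dz":0.088,"rx":0,"ry":0,"rz":0},{"dx":0,"dy":0,"dz":0.09,"rx":0,"ry":0,"rz":0},{"dx":0,"dy":0,"dz":0.09,"rx":0,"ry":0,"rz":0}]' 1
python3 -m inch '[{"dx":0,"dy":0,"dz":0,"rx":0,"ry":0,"rz":0},{"dx":0,"dy":0,"dz":0,"rx":0,"ry":0,"rz":0},{"dx":0,"dy":0,"dz":0,"rx":0,"ry":0,"rz":0},{"dx":0,"dy":0,"dz":0,"rx":0,"ry":0,"rz":0},{"dx":0,"dy":0,"dz":0,"rx":0,"ry":0,"rz":0}]' -1
python3 -m inch '[{"dx":0,"dy":0,"dz":0,"rx":0,"ry":0,"rz":0},{"dx":0,"dy":0,"dz":0,"rx":0,"ry":0,"rz":0},{"dx":0,"dy":0,"dz":0,"rx":0,"ry":0,"rz":0},{"dx":0,"dy":0,"dz":0,"rx":0,"ry":0,"rz":0},{"dx":0,"dy":0,"dz":0,"rx":0,"ry":0,"rz":0}]' -1
```

```text
time: 2.75
tool_pos: [0.5229, 0.2818, 0.0248]
tool_rot: [0.001, 0.065, 0.998, 0.0]
contact_force: [1.0, 0.2, 0.5]
gripper_width: 1.003
grasp_force: 0.0
time: 3.25
tool_pos: [0.5225, 0.2812, 0.0239]
tool_rot: [0.001, 0.065, 0.998, 0.0]
contact_force: [0.5, 0.1, 1.1]
gripper_width: 0.273
grasp_force: 60.1
time: 3.75
tool_pos: [0.5224, 0.2812, 0.0239]
tool_rot: [0.0, 0.065, 0.998, 0.0]
contact_force: [-0.5, -1.0, 5.1]
gripper_width: 0.279
grasp_force: 60.8
```

```bash
python3 -m inch '[{"dx":0,"dy":0,"dz":-0.025,"rx":0,"ry":0,"rz":0},{"dx":0,"dy":0,"dz":-0.06,"rx":0,"ry":0,"rz":0},{"dx":0,"dy":0,"dz":-0.1,"rx":0,"ry":0,"rz":0},{"dx":0,"dy":0,"dz":-0.13,"rx":0,"ry":0,"rz":0},{"dx":0,"dy":0,"dz":-0.14,"rx":0,"ry":0,"rz":0}]' -1
python3 -m inch '[{"dx":0,"dy":-0.03,"dz":0,"rx":0,"ry":0,"rz":0.01},{"dx":0,"dy":-0.08,"dz":0,"rx":0,"ry":0,"rz":0.02},{"dx":0,"dy":-0.13,"dz":0,"rx":0,"ry":0,"rz":0.04},{"dx":0,"dy":-0.18,"dz":0,"rx":0,"ry":0,"rz":0.05},{"dx":-0.004,"dy":-0.23,"dz":0,"rx":0,"ry":0,"rz":0.064}]' -1
python3 - <<'E'
from h import *
s=state();q=s["tool_rot"];print(s["tool_pos"],np.degrees(2*np.arctan2(q[2],q[1])))
E
```

```text
time: 4.25
tool_pos: [0.5226, 0.2815, 0.1369]
tool_rot: [0.001, 0.065, 0.998, 0.001]
contact_force: [0.4, 0.1, -2.9]
gripper_width: 0.272
grasp_force: 59.9
time: 4.75
tool_pos: [0.4988, 0.097, 0.1324]
tool_rot: [-0.002, 0.113, 0.994, -0.0]
contact_force: [0.3, 0.4, -3.1]
gripper_width: 0.273
grasp_force: 60.0
[0.49878525 0.09701046 0.13242111] 166.9995552518561
```

```bash
python3 -m inch '[{"dx":0,"dy":0,"dz":0,"rx":0,"ry":0,"rz":0},{"dx":0,"dy":0,"dz":0,"rx":0,"ry":0,"rz":0},{"dx":0,"dy":0,"dz":0,"rx":0,"ry":0,"rz":0}]' -1
python3 - <<'E'
from h import *
im=optics.grab_frame("wrist"); cv2.imwrite("pics/w2.png",im[:,:,::-1])
i=optics.camera_info("wrist"); import json; json.dump({k:np.array(v).tolist() for k,v in i.items()},open("w2.json","w"))
for f in ["scene","side"]: cv2.imwrite(f"pics/{f}2.png",optics.grab_frame(f)[:,:,::-1])
s=state();q=s["tool_rot"];print(s["tool_pos"],np.degrees(2*np.arctan2(q[2],q[1])),s["time"])
E
```

```text
time: 5.05
tool_pos: [0.5004, 0.0989, 0.1339]
tool_rot: [-0.001, 0.113, 0.994, 0.0]
contact_force: [0.2, -0.3, -4.0]
gripper_width: 0.271
grasp_force: 60.7
[0.50089073 0.09929313 0.13480726] 167.10349595704514 5.2
```

View pics/w2.png

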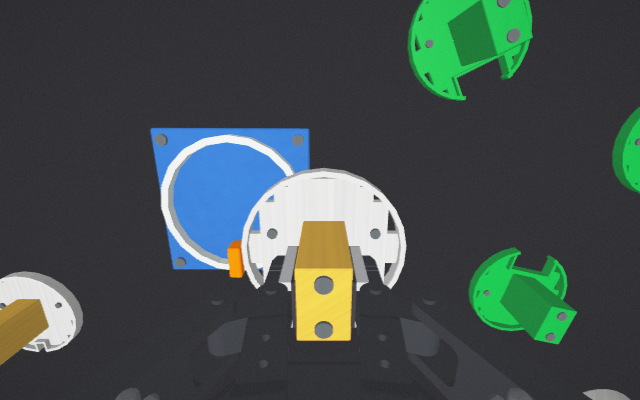

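The wrist view shows the case held level, its rim around (325,250). The nest is at left, with plate corners (150,128), (309,128), (174,269) and key at (236,258). The key side and the cut-out side match.

Run:
```python
from h import *
import json
info=json.load(open("w2.json"));R=lambda u,v,z:ray("wrist",u,v,z,info)[:2]
from scipy.optimize import least_squares
im=cv2.imread("pics/w2.png");hsv=cv2.cvtColor(im,cv2.COLOR_BGR2HSV).astype(int);s,v,h=hsv[...,1],hsv[...,2],hsv[...,0]
TL,TR,BL=R(150.5,128,.008),R(309.5,128,.008),R(174,269.5,.008)
ang=lambda d:np.degrees(np.arctan2(d[1],d[0]))
print("plate c",(TR+BL)/2,"sides",np.hypot(*(TR-TL)),np.hypot(*(BL-TL)),"yaw",ang(TR-TL)-90,ang(BL-TL))
def fit(m,z,r0):
    ys,xs=np.nonzero(m);q=np.array([R(a,b,z) for a,b in zip(xs,ys)])
    return least_squares(lambda p:np.hypot(*(q-p[:2]).T)-p[2],[*q.mean(0),r0],loss="soft_l1",f_scale=.001).x
k=np.zeros(s.shape,bool);k[130:272,155:240]=1;k[130:170,240:280]=1
print("ring",fit((s<40)&(v>200)&k,.018,.061))
# case rim outer: topmost white pixel per column/left-right per row
k=np.zeros(s.shape,bool)
m=(s<60)&(v>110);
for u in range(262,390):
    c=np.nonzero(m[165:245,u])[0]
    if len(c):k[165+c[0],u]=1
for r in range(215,270):
    c=np.nonzero(m[r,330:420])[0]
    k[r,330+c[-1]]=1
print("case",fit(k,.1348-.0139,.048))
print("key top",R(236,246,.028),"keytop far end",R(236,276,.028))
```

```text
plate c [0.49052135 0.0186054 ] sides 0.13848665577877284 0.13890993706758215 yaw -12.87985765711916 -13.049073356951014
ring [0.49028668 0.017491   0.06135046]
case [0.50058682 0.09928453 0.04726383]
key top [0.52388554 0.0129665 ] keytop far end [0.55353096 0.00338974]
```

```bash
Z='"rx":0,"ry":0,"rz":0'; python3 -m inch '[{"dx":-0.003,"dy":-0.03,"dz":0,"rx":0,"ry":0,"rz":0},{"dx":-0.008,"dy":-0.08,"dz":0,"rx":0,"ry":0,"rz":0},{"dx":-0.01,"dy":-0.102,"dz":0.02,"rx":0,"ry":0,"rz":0},{"dx":-0.01,"dy":-0.102,"dz":0.05,"rx":0,"ry":0,"rz":0},{"dx":-0.01,"dy":-0.102,"dz":0.05,"rx":0,"ry":0,"rz":0}]' -1
python3 -m inch '[{"dx":0,"dy":0,"dz":0,"rx":0,"ry":0,"rz":0},{"dx":0,"dy":0,"dz":0,"rx":0,"ry":0,"rz":0},{"dx":0,"dy":0,"dz":0,"rx":0,"ry":0,"rz":0}]' -1
python3 - <<'E'
from h import *
im=optics.grab_frame("wrist"); cv2.imwrite("pics/w3.png",im[:,:,::-1])
s=state();q=s["tool_rot"];print(s["tool_pos"],np.degrees(2*np.arctan2(q[2],q[1])),s["time"])
E
```

```text
time: 5.7
tool_pos: [0.4878, 0.0175, 0.0918]
tool_rot: [-0.004, 0.113, 0.994, 0.0]
contact_force: [-2.0, 0.5, -4.6]
gripper_width: 0.272
grasp_force: 60.9
time: 6.0
tool_pos: [0.4917, 0.0174, 0.0968]
tool_rot: [0.001, 0.113, 0.994, 0.0]
contact_force: [-0.3, -0.0, -3.6]
gripper_width: 0.27
grasp_force: 61.0
[0.49156696 0.01734862 0.09667189] 167.0600060940909 6.05
```

View pics/w3.png

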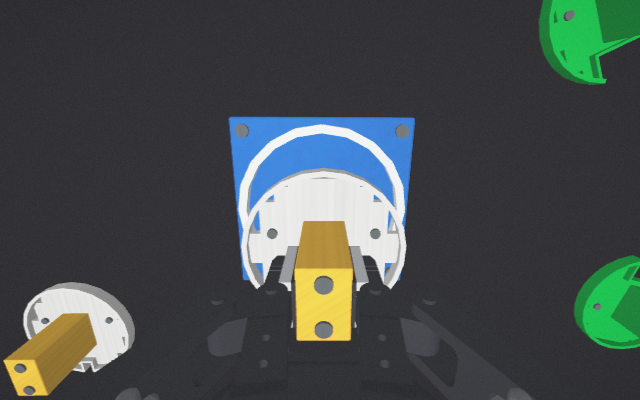

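The case sits symmetrically over the nest (plate columns 229–415, case 243–406). Descend.

```bash
python3 -m inch '[{"dx":0.001,"dy":0,"dz":0.025,"rx":0,"ry":0,"rz":0},{"dx":0.001,"dy":0,"dz":0.045,"rx":0,"ry":0,"rz":0},{"dx":0.001,"dy":0,"dz":0.06,"rx":0,"ry":0,"rz":0},{"dx":0.001,"dy":0,"dz":0.07,"rx":0,"ry":0,"rz":0},{"dx":0.001,"dy":0,"dz":0.075,"rx":0,"ry":0,"rz":0}]' -1
python3 -m inch '[{"dx":0,"dy":0,"dz":0.001,"rx":0,"ry":0,"rz":0},{"dx":0,"dy":0,"dz":0.002,"rx":0,"ry":0,"rz":0},{"dx":0,"dy":0,"dz":0.002,"rx":0,"ry":0,"rz":0},{"dx":0,"dy":0,"dz":0.002,"rx":0,"ry":0,"rz":0}]' -1
```

```text
time: 6.55
tool_pos: [0.4896, 0.0173, 0.0348]
tool_rot: [-0.0, 0.113, 0.994, -0.0]
contact_force: [-0.4, -0.4, -4.5]
gripper_width: 0.275
grasp_force: 61.3
time: 6.95
tool_pos: [0.4902, 0.0171, 0.0343]
tool_rot: [0.001, 0.113, 0.994, -0.0]
contact_force: [-0.8, 0.2, -3.4]
gripper_width: 0.276
grasp_force: 61.3
```

```bash
python3 -m inch '[{"dx":0,"dy":0,"dz":0.001,"rx":0,"ry":0,"rz":0},{"dx":0,"dy":0,"dz":0.002,"rx":0,"ry":0,"rz":0},{"dx":0,"dy":0,"dz":0.002,"rx":0,"ry":0,"rz":0},{"dx":0,"dy":0,"dz":0.002,"rx":0,"ry":0,"rz":0}]' -1
python3 -m inch '[{"dx":0,"dy":0,"dz":0.001,"rx":0,"ry":0,"rz":0},{"dx":0,"dy":0,"dz":0.001,"rx":0,"ry":0,"rz":0},{"dx":0,"dy":0,"dz":0.001,"rx":0,"ry":0,"rz":0}]' -1
```

```text
time: 7.35
tool_pos: [0.4898, 0.0172, 0.0321]
tool_rot: [-0.0, 0.113, 0.994, -0.0]
contact_force: [-0.0, 0.3, -3.5]
gripper_width: 0.271
grasp_force: 61.3
time: 7.65
tool_pos: [0.4899, 0.0171, 0.0319]
tool_rot: [-0.0, 0.113, 0.994, -0.0]
contact_force: [-5.3, 1.4, 4.2]
gripper_width: 0.276
grasp_force: 62.0
```

Contact at the expected height (TCP 0.0319, that is, underside at 0.008). Release and retreat.

```bash
python3 -m inch '[{"dx":0,"dy":0,"dz":0,"rx":0,"ry":0,"rz":0},{"dx":0,"dy":0,"dz":0,"rx":0,"ry":0,"rz":0},{"dx":0,"dy":0,"dz":0,"rx":0,"ry":0,"rz":0},{"dx":0,"dy":0,"dz":0,"rx":0,"ry":0,"rz":0},{"dx":0,"dy":0,"dz":0,"rx":0,"ry":0,"rz":0}]' 1
python3 -m inch '[{"dx":0,"dy":0,"dz":-0.02,"rx":0,"ry":0,"rz":0},{"dx":0,"dy":0,"dz":-0.06,"rx":0,"ry":0,"rz":0},{"dx":0,"dy":0,"dz":-0.12,"rx":0,"ry":0,"rz":0},{"dx":0,"dy":0,"dz":-0.18,"rx":0,"ry":0,"rz":0},{"dx":0,"dy":0,"dz":-0.24,"rx":0,"ry":0,"rz":0}]' 1
python3 -m inch '[{"dx":0,"dy":0,"dz":0,"rx":0,"ry":0,"rz":0},{"dx":0,"dy":0,"dz":0,"rx":0,"ry":0,"rz":0},{"dx":0,"dy":0,"dz":0,"rx":0,"ry":0,"rz":0}]' 1
python3 - <<'E'
from h import *
w=optics.grab_frame("wrist")[:,:,::-1];s=optics.grab_frame("side")[:,:,::-1]
w=w[90:290,220:420];s=s[180:280,255:355]
cv2.imwrite("pics/end.png",cv2.hconcat([cv2.resize(x,(400,400),interpolation=cv2.INTER_CUBIC) for x in (w,s)]))
E
```

```text
time: 8.15
tool_pos: [0.4899, 0.0172, 0.0313]
tool_rot: [0.0, 0.113, 0.994, 0.0]
contact_force: [-0.1, 0.7, -0.4]
gripper_width: 0.997
grasp_force: 0.0
time: 8.65
tool_pos: [0.4894, 0.0172, 0.225]
tool_rot: [0.0, 0.113, 0.994, -0.0]
contact_force: [0.8, 0.6, -0.4]
gripper_width: 0.998
grasp_force: 0.0
time: 8.95
tool_pos: [0.489, 0.0172, 0.2217]
tool_rot: [-0.001, 0.113, 0.994, -0.0]
contact_force: [0.8, 0.5, -0.9]
gripper_width: 1.002
grasp_force: 0.0
```

View pics/end.png

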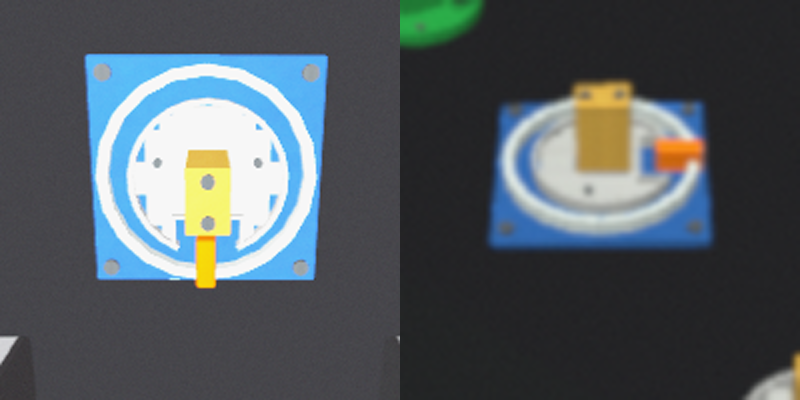

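The case lies flat and centred inside the ring, with its cut-out over the key (left crop (205,260), right crop (660,155)). The gripper is clear.

```bash
python3 -c "
from plant import ticket
print(ticket.job_done())"
```

```text
the job is handed in; nothing more can be done
None
```

The case with the wide cut-out is set flat on the nest's floor with its cut-out over the orange key and has been let go; the narrow-slit case was not touched, and the job was handed in at about 9 s (no verdict was returned).

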